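Fish a stirring bar out of a deep trough with tongs and store it

TASK

A stirring bar lies at the bottom of the deep, narrow cleaning trough: take the sprung tongs from their stand, lift the bar out with them, lay it flat on the middle of the draining tile to drip, and stand the tongs back in their stand. Then take the bar by hand, without the tongs, and lay it fully down in the empty middle groove of the keeper block, sticking out evenly at both ends. Never drop the bar, and leave the other two bars and everything else standing about as they are.

Things in the scene. Friction and masses are not known exactly. Their poses are not given: they have to be found in the camera images.
- trough: Fixed open stainless trough, 122 (its x) x 58 (its y) x 100 high, walls 6 mm; inside 110 x 46, floor 6 mm above the bench, rim at 100. Origin: centre of its underside, z up, x along its length. Stands on the bench, too narrow and deep for the hand.
- bar: Loose white stirring bar (60 long along its x, 16 x 16 square section, 30 to 55 g; friction about 0.6) with a thin grey band round its middle. Starts lying flat at the bottom of the trough, roughly along it. Origin: centre of its underside as it lies at the start.
- bar_mid (a point): Centre of the stirring bar, 8 above its origin; axes as the bar's (x along it).
- tile: Fixed grey stoneware tile 140 x 140 x 10 lying on the bench. Origin: centre of its underside; its top is at z = 10.
- keeper: Fixed grey plastic block, 44 (its x) x 132 (its y) x 50 high, with three grooves along its x, open at both ends, 22 wide, 20 deep (floors 30 above the bench), centred at y = -44, 0, +44. The bars are longer than the block, so their ends stick out. The outer grooves each hold another bar. Origin: centre of its underside.
- groove (a point): Centre of the floor of the keeper's empty middle groove, 30 above the bench; axes as the keeper's (x along the groove).
- stand: Fixed tongs stand: upright white sleeve open at the top, inside 24 (its x) x 60 (its y), floor 6 above the bench, rim at 70, on a 60 x 80 foot. Origin: centre of its underside, z up.
- tongs: Loose sprung tongs, 168 long, 0.18 kg, upright in the stand, tips on its floor. Origin: midway between the tips; z runs up the tongs, y is the closing direction. Two flat steel jaws, sprung alike, slide along y in a dark crosshead (22 wide in y, 18 in x, z = 144 to 168). Lower legs: z = 0 to 104, 16 wide in x, 4 thick; free, they stand 32 apart inside, 40 outside.
- tongs_grip (a point): Point in the tongs at z = 134 where to squeeze: midway between the two upper jaw plates (20 wide in x, z = 104 to 168), whose outer faces are 52 apart when free. Take the plates across y at this height; the crosshead's top is 34 above this point and must not meet the palm.
- jaw_l (a joint): How far one jaw (the other does the same) is squeezed in, m: 0 free, 0.008 shut on the bar (36 mm over the plates), 0.0115 at its stop (29). The tips close as much as the plates. Springs (1.4 N per mm) push each jaw out: 0 N free, 11 N shut on the bar. Squeezed to 46, they hold the tongs lightly in the hand with the tips 26 apart; squeeze further to carry them, or they may swing.
- spare_a: Loose white bar 52 x 16 x 16 in the keeper's groove at y = +44, to be left alone. Origin: centre of its underside.
- spare_b: Loose white bar 56 x 16 x 16 in the keeper's groove at y = -44, to be left alone. Origin: centre of its underside.
- dish: Loose low glass dish, 90 across, 25 high, on the bench; to be left alone. Origin: centre of its underside.
- spatula: Loose spatula, 180 long, lying on the bench towards the back; to be left alone.
- beaker: Loose small glass beaker, 60 across, 70 high; to be left alone. Origin: centre of its underside.
- stopper: Loose black rubber stopper, 46 across, 30 high; to be left alone. Origin: centre of its underside.
- amber: Loose amber bottle, 68 across, 150 high, at the back; to be left alone. Origin: centre of its underside.
- flask: Loose conical glass flask, 84 across, 118 high, at the back; to be left alone. Origin: centre of its underside.
- jar: Loose white jar with a red lid, 72 across, 100 high, at the back; to be left alone. Origin: centre of its underside.
Things that resemble listed ones, but are neither listed nor needed, are in the scene too. Leave any brown, red or yellow look-alike of the bar alone.

How it is judged:
By the outcome, as a careful person would: the job done as asked, in the order asked, and still so for the second after the job is handed in, with the robot touching nothing.
It also fails if it takes over 72 s, if anything falls off the work surface, if the arm or the gripper's body presses on something with over 40 N, if the wrist force passes 120 N, or if a joint passes its speed limit or range.

ROBOT

A 6-joint arm with a two-finger parallel gripper is mounted at the origin on the work surface. World frame = base frame: x ahead of the robot, y to its left, z up, the work surface at z = 0. Lengths are in m, angles in rad, forces in N, time in s.
With the tool pointing down it reaches from about 0.375 to 0.9 m from the base axis. Payload 3.1 kg.
Tool frame: the origin (TCP) lies where the fingers leave the gripper's body, on its centre line; the fingertips stand 70 mm ahead of it and the grasp point (between the pads) lies 51 mm ahead of it (grip_point_offset is the distance from the TCP to the grasp point, in m); z points along the fingers, y is the direction in which the jaws open and shut (so a half turn about z gives the same grasp; the last joint's range is limited). The gripper opens to 87 mm and grips with 3 to 60 N. Pads are 19 mm wide; open, the fingers measure 117 mm over their backs; the gripper's body (75 mm by 190 mm) begins 51 mm behind the grasp point.
Start: joints at [1.101, 0.527, 1.433, -0, 1.181, -0.178], TCP at [0.18, 0.599, 0.292] pointing down, gripper open.
Joint ranges: [-3.08, 3.08], [-0.75, 2.2], [0.22, 2.44], [-1.43, 4.57], [0, 2.65], [-2.85, 2.85]. Speed limits (rad/s): [2.79, 2.79, 3.14, 3.14, 3.14, 3.14].

INTERFACE

Orientations are given as a unit quaternion [x, y, z, w].
In Python, from rig import * gives the robot as it stands. The module is installed in compiled form; this text tells all that it offers. Calls block until the motion is done:
- move_to(position, orientation): joint-space move of the TCP to a pose.
- move_l(position, frame=None, rate=0.15): straight line of the TCP; frame=None keeps the orientation; rate is the mean speed in m/s.
- move_j(angles): joint-space move.
- release() and clamp(effort=None): open the fingers fully, or close them until they stop; effort is the grip in N (None keeps the last).
- sleep(seconds).
- solve_ik(position, orientation): joint angles nearest the present ones, or None.
- camera(name): name is "side" or "top" or "wrist"; returns a dict with "image" (400x640x3 uint8, red, green, blue), "depth" (400x640 float32, m along the optical axis (not along the pixel's ray), 0 where there is no reading), "intrinsics" (3x3 intrinsics, pixels), "rvec" (rotation vector, rad) and "tvec" (3), from world to camera coordinates, as OpenCV has them; the wrist camera has in their place "mount" (4x4, takes a point from camera to tool coordinates, whose origin is the TCP and whose axes are the flange's). Camera axes: x right, y down, z forward; pixel columns grow to the right and rows downward; lengths in m; the calibration is good to about 2 mm. A picture is of the moment at which its call begins: read the wrist's pose just before it.
A pose or a line that the arm cannot do raises IKError and nothing moves.
- finish_job(): hands the job in, once; it reports no verdict.
Readings, each from a call of its own:
- get_time(): time.
- get_qpos(): joint angles.
- get_qvel(): joint speeds.
- get_joint_torque(): joint torques, N m.
- get_position(): TCP position.
- get_tool_rot(): TCP orientation.
- get_wrist_force(): force on the tool from outside, world axes, zero at the start.
- get_ft_torque(): the same for the moment, N m.
- get_gripper_width(): finger opening in m.
Only numpy, scipy, OpenCV 4.12 (cv2) and the standard library are available. Lean on these libraries where they do the work, as an engineer would, in place of code of your own. Each camera call takes 0.05 s, during which the arm holds its last target. There are 200 camera calls.

## Working session

There is one attempt and no reset: what is moved stays moved. The work goes in short steps, each a Python script; the robot and the scene stay as the last script left them, time stands still between calls to the robot, and variables do not carry over. Pictures are saved under pics/ and viewed, about 8 in all and at most 12, crops included, and the job is handed in when it is done.

```bash
mkdir -p pics; ls; cat > h.py <<'E'
from rig import *
import numpy as np, cv2
from scipy.spatial.transform import Rotation as R
def cloud(c, T=None):
    K=c["intrinsics"]; d=c["depth"]; v,u=np.mgrid[:400,:640]
    P=np.stack([(u-K[0,2])*d/K[0,0],(v-K[1,2])*d/K[1,1],d],-1)
    if T is None:
        Rm=cv2.Rodrigues(np.array(c["rvec"],float))[0]
        W=(P-np.array(c["tvec"]).ravel())@Rm
    else:
        W=P@T[:3,:3].T+T[:3,3]
    W[d<=0]=np.nan
    return W
def wrist():
    T=np.eye(4);T[:3,3]=get_position();T[:3,:3]=R.from_quat(get_tool_rot()).as_matrix()
    c=camera("wrist"); return c,cloud(c,T@np.array(c["mount"]))
def save(n,im): cv2.imwrite("pics/"+n,cv2.cvtColor(np.ascontiguousarray(im),cv2.COLOR_RGB2BGR))
def down(yaw): # tool z down, tool y along world angle yaw
    y=np.array([np.cos(yaw),np.sin(yaw),0]);z=np.array([0,0,-1.])
    return R.from_matrix(np.stack([np.cross(y,z),y,z],1)).as_quat()
E
python3 - <<'E'
from h import *
print(get_time(),get_tool_rot(),get_gripper_width())
for n in("top","side"):
    c=camera(n); save(n+".png",c["image"]); np.save(n+".npy",cloud(c))
    print(n,c["intrinsics"],c["rvec"],c["tvec"])
E
```

```text
pics
0.0 [ 1.45368779e-01  9.89376967e-01 -1.00811726e-03 -3.44675301e-04] 0.08728025234428202
top [[497.99907545   0.         329.77129827]
 [  0.         497.99907545 200.29386313]
 [  0.           0.           1.        ]] [ 2.14464013 -2.11720396  0.17739882] [0.00323429 0.56451229 1.19218143]
side [[431.64198122   0.         327.76927607]
 [  0.         431.64198122 195.74068328]
 [  0.           0.           1.        ]] [ 2.24491762 -0.20503183  0.10849244] [-0.55759078  0.15361144  1.02879382]
```

View pics/top.png

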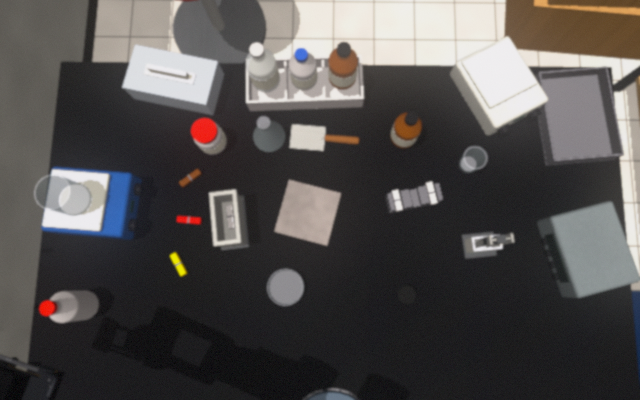

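View pics/side.png

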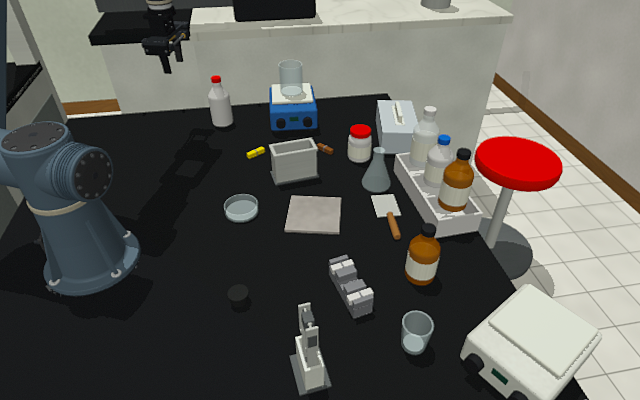

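Top view: trough (228,219), tile (308,212), keeper (414,196), stand with tongs (488,243), stopper (407,295), beaker (473,158), dish (285,287). The bar is inside the trough; the look-alikes are to its left.

```bash
python3 - <<'E'
from h import *
W=np.load("top.npy")
def rect(n,u0,u1,v0,v1,z0,z1):
    P=W[v0:v1,u0:u1].reshape(-1,3); P=P[(P[:,2]>z0)&(P[:,2]<z1)]
    if len(P)<5: print(n,len(P));return
    r=cv2.minAreaRect((P[:,:2]*1000).astype(np.float32)); print(n,len(P),np.round(r[0],1),np.round(r[1],1),round(r[2],1),"z",np.round(np.median(P[:,2]),4), "mean",P[:,:2].mean(0).round(4))
rect("trough",200,255,180,255,.09,.11)
rect("barfloor",205,250,185,250,.012,.035)
rect("tile",265,350,170,255,.005,.02)
rect("keeper",380,450,175,220,.042,.056)
rect("keeper lo",380,450,175,220,.02,.056)
rect("standrim",455,520,225,265,.06,.08)
rect("foot",455,520,225,265,.003,.015)
rect("tongs",455,520,225,265,.15,.19)
rect("beaker",455,490,145,175,.05,.09)
E
python3 - <<'E'
import cv2
im=cv2.imread("pics/top.png")
a=cv2.resize(im[180:255,200:255],None,fx=7,fy=7,interpolation=cv2.INTER_CUBIC)
b=cv2.resize(im[175:270,380:520],None,fx=4,fy=4,interpolation=cv2.INTER_CUBIC)[:525]
import numpy as np
b=cv2.copyMakeBorder(b,0,525-b.shape[0],0,0,cv2.BORDER_CONSTANT)
o=np.hstack([a,b]);o=cv2.resize(o,(800,int(o.shape[0]*800/o.shape[1])));cv2.imwrite("pics/crop.png",o)
E
```

```text
trough 645 [512.2 260.3] [129.1  64.8] 7.7 z 0.0997 mean [0.5115 0.2605]
barfloor 348 [511.2 259.2] [122.5  57.9] 7.5 z 0.0227 mean [0.5183 0.2611]
tile 3003 [542.   70.9] [218.  215.3] 0.9 z 0.0101 mean [0.5394 0.0681]
keeper 761 [ 578.7 -199.2] [ 55.4 131.9] 12.1 z 0.0485 mean [ 0.5767 -0.2   ]
keeper lo 1042 [ 578.4 -199.1] [ 55.8 132.2] 12.2 z 0.0469 mean [ 0.5757 -0.1994]
standrim 165 [ 461.8 -367. ] [34.1 70.8] 6.3 z 0.0699 mean [ 0.4582 -0.3598]
foot 475 [ 463.4 -390.1] [ 99.1 166.3] 0.7 z 0.0049 mean [ 0.4607 -0.3757]
tongs 221 [ 461.7 -368.4] [19.6 54.6] 6.5 z 0.1714 mean [ 0.4613 -0.3663]
beaker 232 [ 672.8 -347.2] [57.2 59.5] 22.9 z 0.0664 mean [ 0.6743 -0.3493]
```

View pics/crop.png

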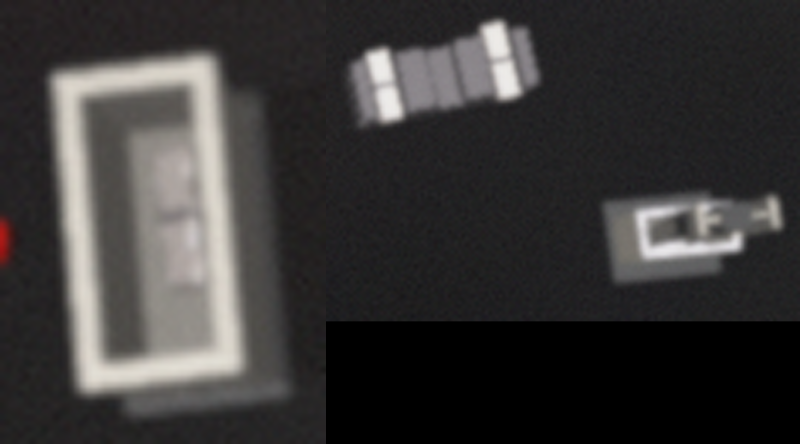

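Crop: the bar with its grey band shows inside the trough at about top pixel (230,216). The keeper's middle groove is empty and both spares are in place. Next is one close look at the trough and one at the stand.

```bash
python3 - <<'E'
from h import *
W=np.load("top.npy")
P=W[190:245,212:245].reshape(-1,3)
for z0,z1 in((.002,.012),(.016,.028)):
    Q=P[(P[:,2]>z0)&(P[:,2]<z1)]
    Rm=R.from_euler('z',-7.6,degrees=True).as_matrix()
    L=(Q-[.512,.260,0])@Rm.T; k=(abs(L[:,0])<.054)&(abs(L[:,1])<.022); Q=L[k]
    print(len(Q),np.percentile(Q,[2,50,98],axis=0).round(4))
c=camera("wrist");print(np.array(c["mount"]).round(3),c["intrinsics"][0,0])
def look(name,x,y,z,yaw):
    M=np.array(c["mount"])[:3,3]
    q=down(yaw); off=R.from_quat(q).apply([M[0],M[1],0])
    move_to([x-off[0],y-off[1],z],q); sleep(.2)
    d,Wc=wrist(); save(name+".png",d["image"]); np.save(name+".npy",Wc)
    print(name,get_time(),get_position(),get_qpos().round(2) if hasattr(get_qpos(),'round') else get_qpos())
look("wtrough",.512,.260,.33,np.deg2rad(97.6))
look("wstand",.4617,-.3675,.36,np.deg2rad(96.4))
E
python3 -c "
import cv2,numpy as np
a=cv2.imread('pics/wtrough.png');b=cv2.imread('pics/wstand.png')
cv2.imwrite('pics/w.png',cv2.resize(np.hstack([a,b]),(800,250)))"
```

```text
247 [[-0.0434 -0.0056  0.0027]
 [-0.016   0.0134  0.0067]
 [ 0.0525  0.0217  0.0108]]
150 [[-0.0156 -0.0057  0.0164]
 [ 0.0126  0.002   0.0226]
 [ 0.0416  0.0101  0.0264]]
[[ 0.    -0.962 -0.274  0.074]
 [ 1.     0.     0.001 -0.   ]
 [-0.001 -0.274  0.962 -0.092]
 [ 0.     0.     0.     1.   ]] 275.87320192872227
wtrough 2.2917 [0.58493954 0.27061959 0.32997739] [ 0.26  0.52  1.34  0.    1.29 -1.44]
wstand 4.8 [ 0.53560801 -0.35854673  0.36000594] [-0.76  0.49  1.3   0.    1.35 -2.45]
```

View pics/w.png

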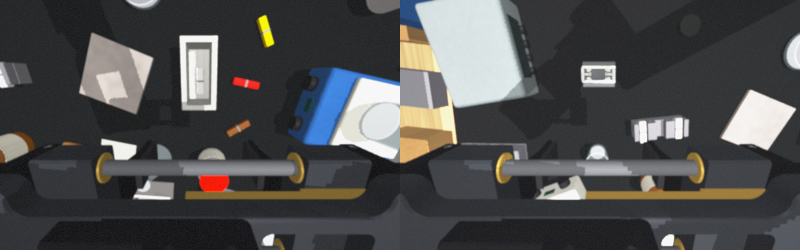

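Wrist views: the trough with the bar inside it (200,75) on the left, and the stand with the tongs (598,73) on the right, upright and centred. Next, the numbers.

```bash
python3 - <<'E'
from h import *
def rect(W,n,c,rad,z0,z1):
    P=W.reshape(-1,3); P=P[(P[:,2]>z0)&(P[:,2]<z1)&(np.hypot(P[:,0]-c[0],P[:,1]-c[1])<rad)]
    r=cv2.minAreaRect((P[:,:2]*1000).astype(np.float32)); print(n,len(P),np.round(r[0],1),np.round(r[1],1),round(r[2],1),"z",np.round(np.median(P[:,2]),4),"mean",P[:,:2].mean(0).round(4))
T=np.load("wtrough.npy");S=np.load("wstand.npy")
rect(T,"trough",(.512,.26),.08,.092,.106)
rect(T,"tile",(.542,.07),.11,.006,.015)
rect(S,"standrim",(.4617,-.3675),.05,.064,.076)
rect(S,"tongs",(.4617,-.3675),.05,.165,.185)
rect(S,"crosshead?",(.4617,-.3675),.05,.145,.185)
rect(S,"keeper",(.578,-.199),.09,.044,.056)
Rm=R.from_euler('z',-7.6,degrees=True).as_matrix()
L=(T.reshape(-1,3)-[.512,.260,0])@Rm.T; k=(abs(L[:,0])<.053)&(abs(L[:,1])<.0215)
for z0,z1 in((.002,.010),(.018,.027)):
    Q=L[k&(L[:,2]>z0)&(L[:,2]<z1)]; print(len(Q),np.percentile(Q,[2,50,98],axis=0).round(4))
    r=cv2.minAreaRect((Q[:,:2]*1000).astype(np.float32));print(r)
# keeper groove: points low between tops
Rk=R.from_euler('z',-12.1,degrees=True).as_matrix()
for nm,C in(("S",S),("top",np.load("top.npy"))):
  L=(C.reshape(-1,3)-[.5785,-.1992,0])@Rk.T; k=(abs(L[:,0])<.05)&(abs(L[:,1])<.08)
  for z0,z1 in((.026,.034),(.044,.048),(.0485,.054)):
    Q=L[k&(L[:,2]>z0)&(L[:,2]<z1)]; print(nm,len(Q),np.percentile(Q,[1,50,99],axis=0).round(4).tolist())
  Q=L[k&(L[:,2]>.04)&(abs(L[:,1])<.03)]; print("mid",np.percentile(Q,[1,99],axis=0).round(4).tolist())
  Q=L[k&(L[:,2]>.0275)&(L[:,2]<.033)&(abs(L[:,1])<.02)]; print("groove",np.percentile(Q,[1,50,99],axis=0).round(4).tolist())
G=np.load("wtrough.npy")
P=np.load("top.npy")[165:250,270:345].reshape(-1,3);P=P[(P[:,2]>.008)&(P[:,2]<.014)];r=cv2.minAreaRect((P[:,:2]*1000).astype(np.float32));print("tile",r)
E
```

```text
trough 2812 [512.7 258.5] [128.1  64.2] 7.7 z 0.0997 mean [0.5077 0.2577]
tile 9744 [541.   66.2] [141.2 140. ] 75.9 z 0.0097 mean [0.5376 0.0668]
standrim 408 [ 462.2 -370.2] [33.5 69.4] 6.5 z 0.0697 mean [ 0.4618 -0.3703]
tongs 752 [ 462.1 -370.1] [18.9 52.1] 6.5 z 0.1734 mean [ 0.4622 -0.3701]
crosshead? 851 [ 462.4 -370.1] [19.5 52. ] 6.8 z 0.1733 mean [ 0.4622 -0.3703]
keeper 1955 [ 577.6 -202.1] [ 55.  133.2] 14.1 z 0.049 mean [ 0.5763 -0.2023]
1754 [[-0.051  -0.0208  0.004 ]
 [-0.0121 -0.0003  0.0057]
 [ 0.0511  0.0208  0.0075]]
((0.2074737548828125, -0.001766204833984375), (105.13994598388672, 42.825862884521484), 0.0931733027100563)
504 [[-0.0372 -0.0073  0.0197]
 [ 0.0126  0.0011  0.0217]
 [ 0.0433  0.0212  0.0239]]
((-2.6505470275878906, 7.014580249786377), (97.95756530761719, 28.758596420288086), 0.12388903647661209)
S 418 [[-0.0269, -0.0687, 0.0262], [-0.0098, -0.0002, 0.0298], [0.0188, 0.0575, 0.0339]]
S 776 [[-0.027, -0.0685, 0.0442], [-0.0035, 0.0082, 0.0459], [0.0245, 0.0529, 0.0479]]
S 1111 [[-0.0236, -0.068, 0.0486], [-0.0031, 0.0083, 0.0499], [0.0191, 0.0619, 0.0518]]
mid [[-0.0243, -0.0298, 0.0406], [0.0192, 0.0297, 0.0518]]
groove [[-0.0242, -0.0112, 0.028], [-0.0042, 0.0012, 0.0298], [0.019, 0.0141, 0.0328]]
top 155 [[-0.0247, -0.0599, 0.0267], [-0.0047, -0.0015, 0.0305], [0.0213, 0.0655, 0.0337]]
top 281 [[-0.0266, -0.0651, 0.0441], [-0.0022, 0.0108, 0.0464], [0.0255, 0.0651, 0.048]]
top 358 [[-0.0242, -0.0652, 0.0485], [-0.0023, 0.0113, 0.0506], [0.0204, 0.0649, 0.0536]]
mid [[-0.0243, -0.0295, 0.0403], [0.0194, 0.0295, 0.0553]]
groove [[-0.0243, -0.0118, 0.0276], [-0.0038, -0.0029, 0.0301], [0.0193, 0.0082, 0.0328]]
tile ((571.933837890625, 60.08103942871094), (139.65773010253906, 206.53665161132812), 76.3944320678711)
```

```bash
python3 - <<'E'
from h import *
T=np.load("wtrough.npy");Rm=R.from_euler('z',-7.7,degrees=True).as_matrix()
L=(T.reshape(-1,3)-[.5125,.259,0])@Rm.T; k=(L[:,0]>-.035)&(L[:,0]<.052)&(abs(L[:,1])<.0185)&(L[:,2]>.0195)&(L[:,2]<.0245)
m=np.histogram2d(L[k,0],L[k,1],bins=[np.arange(-.04,.056,.004),np.arange(-.02,.021,.004)])[0].astype(int);print(m)
q=down(np.deg2rad(96.5-180))
move_to([.4622,-.3697,.30],q); print(get_qpos())
move_l([.4622,-.3697,.191],rate=.12)
for e in(20,4.2,6,8,5):
    clamp(e); sleep(.15); print(e,get_gripper_width(),get_wrist_force(),get_time())
E
```

```text
[[ 0  0  0  0  0  0  0  0  0  0]
 [ 0  0  0  0  0  0  0  0  0  0]
 [ 0  0  0  0  0  0  0  0  0  0]
 [ 0  0  0  0  0  0  0  0  0  0]
 [ 0  0  0  0  0  0  0  0  0  0]
 [ 0  0  0  0  0  0  1  0  0  0]
 [ 0  0  0  4  7 10  7  0  0  0]
 [ 0  0  0  8 11  9 11  0  0  0]
 [ 0  0  0  6  9 10  9  0  0  0]
 [ 0  0  0  4  6  6  6  0  0  0]
 [ 0  0  0  6  9  9  9  1  0  0]
 [ 0  0  0  6  9  9  9  2  0  0]
 [ 0  0  0  6  9  9  9  3  0  0]
 [ 0  0  0  6  9  9  9  3  0  0]
 [ 0  0  0  4  9  9  9  3  0  0]
 [ 0  0  0  3  9  9  9  3  0  0]
 [ 0  0  0  3  9  9  9  3  0  0]
 [ 0  0  0  3  9  9  9  3  0  0]
 [ 0  0  0  2  9  9  9  3  0  0]
 [ 0  0  0  2  6  6  7  2  0  0]
 [ 0  0  0  3  9  8  8  3  0  0]
 [ 0  0  0  0  0  0  0  0  0  0]
 [ 0  0  0  0  0  0  0  0  0  0]]
[-8.63272193e-01  4.73867364e-01  1.50948647e+00 -1.32014807e-05
  1.15804046e+00  5.93820028e-01]
20 0.02831687889934791 [ 0.17121967 -0.17003725  2.39297712] 9.575
4.2 0.046556017596699424 [ 0.0327357  -0.5972692   2.04743328] 9.9417
6 0.044603058399564036 [-0.09415232 -0.54650788  2.17866769] 10.3083
8 0.04141814735083381 [-0.63749949 -0.06859368  3.48261396] 10.675
5 0.04306073928531735 [-0.94547842  0.33670765  3.92403783] 11.0417
```

```bash
python3 - <<'E'
from h import *
T=np.load("wtrough.npy");Rm=R.from_euler('z',-7.7,degrees=True).as_matrix()
L=(T.reshape(-1,3)-[.5125,.259,0])@Rm.T; k=(L[:,0]>-.019)&(L[:,0]<.047)&(abs(L[:,1])<.0125)&(L[:,2]>.0195)&(L[:,2]<.0245)
r=cv2.minAreaRect((L[k,:2]*1000).astype(np.float32)); print(r)
p=np.polyfit(L[k,0],L[k,1],1);print("slope deg",np.degrees(np.arctan(p[0])),np.polyval(p,.014))
xs=np.percentile(L[k,0],[1,99]);print(xs)
cl=np.array([xs.mean(),np.polyval(p,xs.mean()),0]); yaw=7.7+np.degrees(np.arctan(p[0]))
c=Rm.T@cl+[.5125,.259,0]; print("bar",c,yaw); np.save("bar.npy",[c[0],c[1],yaw])
clamp(20)
move_l([.4622,-.3697,.335],rate=.2)
print(get_gripper_width())
q=down(np.deg2rad(90+yaw-180))
move_to([c[0],c[1],.335],q); sleep(.2)
print(get_qpos(),get_time())
clamp(5.5); sleep(.3); print(get_gripper_width())
d,W=wrist(); save("hover_w.png",d["image"]); s=camera("side"); save("hover_s.png",s["image"][100:260,180:420])
np.save("hover.npy",W)
E
python3 -c "
import cv2,numpy as np
a=cv2.imread('pics/hover_w.png')[:260];b=cv2.imread('pics/hover_s.png')
b=cv2.resize(b,(390,260));cv2.imwrite('pics/hover.png',cv2.resize(np.hstack([a,b]),(800,202)))"
```

```text
((13.590509414672852, 1.4935288429260254), (59.16349792480469, 15.59849739074707), 0.3031582832336426)
slope deg 1.8746796587841175 0.0016202986006463205
[-0.01467527  0.04302068]
bar [0.52632706 0.26251024 0.        ] 9.574679658784117
0.02793998431945947
[ 2.71451755e-01  4.31539231e-01  1.47731233e+00 -1.00553235e-04
  1.23273590e+00  1.67643211e+00] 14.6667
0.043714589215705375
```

View pics/hover.png

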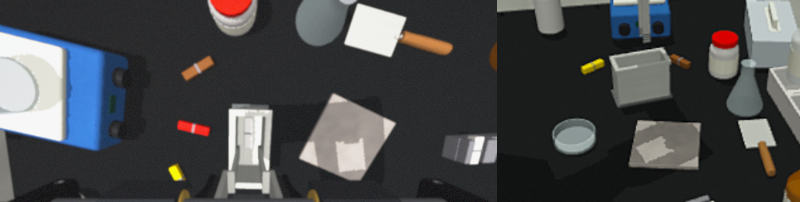

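Hover view: the tongs hang upright and the open legs straddle the line of the bar, at about (250,130). Going down with the force watched.

```bash
python3 - <<'E'
from h import *
x,y,_=np.load("bar.npy"); q=down(np.deg2rad(90+8.5-180))
f0=np.array(get_wrist_force());ok=True
for z in(.29,.26,.235,.22,.21,.20,.1935):
    move_l([x,y,z],q,rate=.12); f=np.array(get_wrist_force())-f0
    print(z,f.round(1),round(get_gripper_width(),4))
    if abs(f).max()>5: ok=False;break
if ok:
    clamp(30); sleep(.3); print("grip",get_gripper_width(),np.array(get_wrist_force())-f0)
print(get_time())
E
```

```text
0.29 [-0.5 -0.4  0.2] 0.0437
0.26 [-0.3 -0.   0.4] 0.0441
0.235 [ 0.5  0.1 -0.1] 0.0439
0.22 [-0.2  0.3 -0.5] 0.0445
0.21 [0.3 1.  0.6] 0.044
0.2 [-0.4  0.3 -0.4] 0.0443
0.1935 [-0.4  1.6 -0. ] 0.0443
grip 0.03465154480411906 [-0.09150889 -0.00881167 -0.02111311]
18.2167
```

```bash
python3 - <<'E'
from h import *
x,y,_=np.load("bar.npy"); q=down(np.deg2rad(90+8.5-180))
move_l([x,y,.335],rate=.15); print(get_gripper_width(),get_time())
move_to([.541,.0675,.30],q); move_l([.541,.0675,.225],rate=.15); sleep(.2)
d,W=wrist(); save("lift.png",d["image"][60:320,160:480]); np.save("lift.npy",W)
s=camera("side"); S=s["image"][120:280,230:390]; save("lifts.png",S); print(get_gripper_width(),get_time())
E
python3 -c "
import cv2,numpy as np
a=cv2.imread('pics/lift.png');b=cv2.imread('pics/lifts.png')
a=cv2.resize(a,None,fx=1.3,fy=1.3);b=cv2.resize(b,(338,338));cv2.imwrite('pics/lift2.png',np.hstack([a,b]))"
```

```text
0.034767737130209427 19.3083
0.034780342907973376 21.0667
```

View pics/lift2.png

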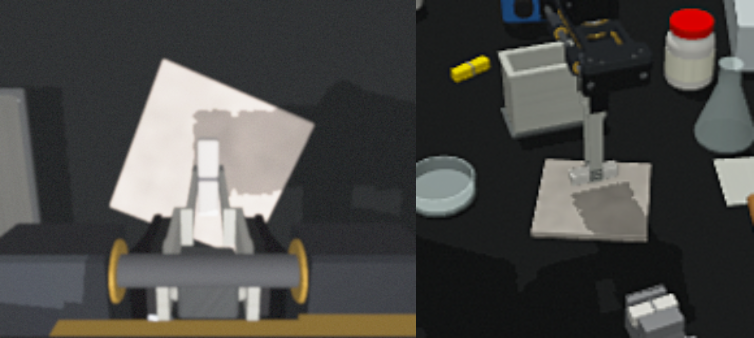

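The bar is held level in the tongs, with its grey band by the jaws, over the tile. Setting it down.

```bash
python3 - <<'E'
from h import *
f0=np.array(get_wrist_force())
z=.200; move_l([.541,.0675,z],rate=.1)
while z>.1955:
    z-=.0005; move_l([.541,.0675,z],rate=.03); f=(np.array(get_wrist_force())-f0)[2]
    if abs(f)>1.5: break
print("contact",z,f)
clamp(12);sleep(.15);clamp(5);sleep(.15);clamp(4.2); sleep(.2); print(get_gripper_width(),get_time())
move_l([.541,.0675,.24],rate=.08); clamp(20); move_l([.541,.0675,.335],rate=.2)
q=down(np.deg2rad(96.5-180)); print(get_gripper_width())
move_to([.4622,-.3697,.335],q); sleep(.2)
d,W=wrist(); save("ret.png",d["image"][40:320,140:500]); np.save("ret.npy",W)
c=camera("top"); np.save("top2.npy",cloud(c)); I=c["image"]; save("top2.png",I[150:280,250:530]); print(get_time())
E
python3 -c "
import cv2,numpy as np
a=cv2.imread('pics/ret.png');b=cv2.imread('pics/top2.png')
b=cv2.resize(b,None,fx=1.55,fy=1.55,interpolation=cv2.INTER_CUBIC);b=cv2.copyMakeBorder(b,0,280-b.shape[0],0,0,cv2.BORDER_CONSTANT)
cv2.imwrite('pics/ret2.png',np.hstack([a,b]))"
```

```text
contact 0.197 5.62535683001341
0.04573272581316519 24.2083
0.02803961282101101
27.7667
```

View pics/ret2.png

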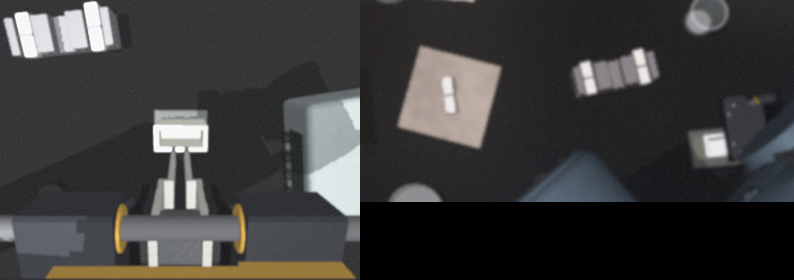

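The bar lies flat mid-tile and the tongs hang upright over the stand. Standing them back.

```bash
python3 - <<'E'
from h import *
f0=np.array(get_wrist_force()); ok=True
for z in(.275,.255,.24,.225,.21,.20,.195,.1922,.1915):
    move_l([.4622,-.3697,z],rate=.15); f=np.array(get_wrist_force())-f0
    if abs(f).max()>4: print(z,f); ok=z<.1935; break
print(ok,f)
if ok:
    clamp(8);sleep(.1);clamp(4);sleep(.1);release();sleep(.2)
    move_l([.4622,-.3697,.30],rate=.2)
    q=down(np.deg2rad(12.5))
    W=np.load("top2.npy")[170:250,285:330].reshape(-1,3); W=W[(W[:,2]>.019)&(W[:,2]<.032)]
    r=cv2.minAreaRect((W[:,:2]*1000).astype(np.float32)); print("bar top",len(W),r)
    c=np.array(r[0])/1000
    for yaw in(9,189):
        qq=down(np.deg2rad(yaw)); s=solve_ik([c[0],c[1],.3],qq); print(yaw,s)
        s=solve_ik([.578,-.2,.3],down(np.deg2rad(yaw+4))); print(s)
print(get_time())
E
```

```text
True [-0.43408885 -0.4792991   0.87891548]
bar top 151 ((539.4715576171875, 70.82334899902344), (60.40799331665039, 20.010276794433594), 8.550271987915039)
9 [-7.49123302e-02  4.09205408e-01  1.62745718e+00 -4.44089210e-16
  1.10493007e+00 -2.31991963e-01]
[-5.15620782e-01  5.00892870e-01  1.45912828e+00 -4.44089210e-16
  1.18157151e+00 -7.42513585e-01]
189 None
[-5.15620782e-01  5.00892870e-01  1.45912828e+00 -4.44089210e-16
  1.18157151e+00  2.39907907e+00]
32.9583
```

```bash
python3 - <<'E'
from h import *
q=down(np.deg2rad(12.5)); 
move_to([.594,-.270,.27],q); sleep(.2); d,W=wrist(); save("keep.png",d["image"][:300]); np.save("keep.npy",W)
P=W.reshape(-1,3)
for ang in (12,13,14): pass
k=(np.hypot(P[:,0]-.578,P[:,1]+.201)<.085)
Q=P[k&(P[:,2]>.0485)&(P[:,2]<.054)]; r=cv2.minAreaRect((Q[:,:2]*1000).astype(np.float32)); print("keeper top",len(Q),r)
a=r[2] if r[1][0]<r[1][1] else r[2]-90
Rk=R.from_euler('z',-a,degrees=True).as_matrix(); L=(P-[r[0][0]/1000,r[0][1]/1000,0])@Rk.T
G=L[(abs(L[:,0])<.03)&(abs(L[:,1])<.02)&(L[:,2]>.027)&(L[:,2]<.033)]; print("groove",len(G),np.percentile(G,[1,50,99],axis=0).round(4).tolist())
B=L[(abs(L[:,0])<.03)&(abs(L[:,1])<.033)&(L[:,2]>.048)]; print("ribs",np.percentile(B,[1,50,99],axis=0).round(4).tolist())
print("rib y hist",np.histogram(B[:,1],np.arange(-.034,.035,.004))[0])
q=down(np.deg2rad(9)); move_to([.55,-.005,.27],q); sleep(.2); d,W=wrist(); np.save("barw.npy",W); save("barw.png",d["image"][:300])
P=W.reshape(-1,3); Q=P[(np.hypot(P[:,0]-.54,P[:,1]-.068)<.05)&(P[:,2]>.021)&(P[:,2]<.031)]
print("bar",len(Q),cv2.minAreaRect((Q[:,:2]*1000).astype(np.float32)),np.median(Q[:,2])); print(get_time())
E
python3 -c "
import cv2,numpy as np
a=cv2.imread('pics/keep.png');b=cv2.imread('pics/barw.png')
cv2.imwrite('pics/kb.png',cv2.resize(np.hstack([a[:,100:540],b[:,100:540]]),(800,273)))"
```

```text
keeper top 2332 ((577.4797973632812, -201.14254760742188), (43.37269973754883, 130.80616760253906), 12.598419189453125)
groove 739 [[-0.0212, -0.0108, 0.028], [-0.0001, 0.0005, 0.0298], [0.0209, 0.0106, 0.0317]]
ribs [[-0.0214, -0.0319, 0.0481], [-0.0001, 0.0122, 0.0497], [0.0214, 0.0325, 0.0515]]
rib y hist [ 89 156 117 153 155  78   0   0   0   0   0 116 161 162 163 163 110]
bar 706 ((540.5440673828125, 67.92168426513672), (59.19792175292969, 15.846756935119629), 8.92894172668457) 0.025630548111857693
35.775
```

View pics/kb.png

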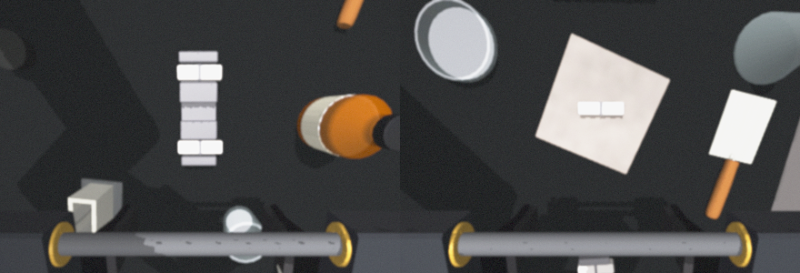

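```bash
python3 - <<'E'
from h import *
P=camera("top"); save("top3.png",P["image"]); P=cloud(P).reshape(-1,3)
T=P[(np.hypot(P[:,0]-.4622,P[:,1]+.37)<.06)&(P[:,2]>.14)&(P[:,2]<.2)]
print("tongs",len(T),cv2.minAreaRect((T[:,:2]*1000).astype(np.float32)),np.median(T[:,2]))
P0=np.load("top.npy").reshape(-1,3)
for n,c,a in(("tile",(.5405,.0679),9),("keep",(.5775,-.2011),12.6)):
    L=(P0-[*c,0])@R.from_euler('z',-a,degrees=True).as_matrix().T
    Q=L[(abs(L[:,0])<.25)&(abs(L[:,1])<.12)&(L[:,2]>.07)&(L[:,2]<.3)]
    print(n,"nearest tall",Q[np.argsort(abs(Q[:,0]))[:400:80]].round(3).tolist())
E
```

```text
tongs 240 ((461.68939208984375, -366.9376220703125), (19.943777084350586, 54.07587432861328), 6.632909774780273) 0.17079523384911094
tile nearest tall [[0.195, 0.074, 0.071], [0.203, 0.067, 0.122], [0.212, 0.069, 0.119], [0.225, 0.066, 0.125]]
keep nearest tall [[-0.131, -0.104, 0.072], [0.14, -0.031, 0.07], [-0.145, -0.118, 0.087], [0.149, -0.006, 0.109], [0.153, -0.039, 0.1]]
```

The tongs are back exactly as they started, and there is room around the tile and the keeper. Now I'll take the bar by its ends, since its sides don't leave room for fingers in the groove.

```bash
python3 - <<'E'
from h import *
f0=np.array(get_wrist_force())
move_to([.5405,.0679,.16],down(np.deg2rad(9)))
move_l([.5405,.0679,.083],rate=.12); print("f",np.array(get_wrist_force())-f0)
clamp(15); sleep(.2); print(get_gripper_width(),get_time())
move_l([.5405,.0679,.18],rate=.12); print(get_gripper_width())
q=down(np.deg2rad(12.6)); k=[.5775,-.2011]
move_to([*k,.18],q); move_l([*k,.125],rate=.12); sleep(.1)
print(get_gripper_width()); f0=np.array(get_wrist_force())
z=.125
while z>.1015:
    z-=.001; move_l([*k,z],rate=.04); f=np.array(get_wrist_force())-f0
    if abs(f).max()>2.5: break
print("contact",z,f,get_gripper_width(),get_time())
c=camera("side"); save("place.png",cv2.resize(c["image"][230:330,290:410],None,fx=4,fy=4,interpolation=cv2.INTER_CUBIC))
E
```

```text
f [-0.14226846  0.04966049 -0.93693496]
0.05994411721815051 38.0
0.0596643962769063
0.0600225526606716
contact 0.10299999999999998 [-1.21329163  0.61840885  3.50734529] 0.059584759462524804 46.225
```

Contact came at the predicted height (0.103), so the bar is on the groove floor. Releasing and checking.

```bash
python3 - <<'E'
from h import *
release(); sleep(.2); k=[.5775,-.2011]
move_l([*k,.18],rate=.12)
q=down(np.deg2rad(12.6)); move_to([.594,-.270,.27],q); sleep(.2); d,W=wrist(); save("fin_w.png",d["image"][:300,100:540])
P=W.reshape(-1,3); L=(P-[.5775,-.2011,0])@R.from_euler('z',-12.6,degrees=True).as_matrix().T
for y0 in(0,.044,-.044):
    B=L[(abs(L[:,0])<.04)&(abs(L[:,1]-y0)<.0105)&(L[:,2]>.035)&(L[:,2]<.06)]
    print(y0,len(B),cv2.minAreaRect((B[:,:2]*1000).astype(np.float32)),np.median(B[:,2]))
c=camera("top"); save("fin_t.png",c["image"][100:300,150:530]); print(get_time())
E
python3 -c "
import cv2,numpy as np
a=cv2.imread('pics/fin_w.png');b=cv2.imread('pics/fin_t.png')
b=cv2.copyMakeBorder(b,0,100,0,0,cv2.BORDER_CONSTANT);o=np.hstack([a,b]);cv2.imwrite('pics/fin.png',cv2.resize(o,(800,int(300*800/o.shape[1]))))"
```

```text
0 805 ((0.9175205230712891, -0.7599887847900391), (60.12939453125, 15.106515884399414), 0.11214707046747208) 0.045685842077680505
0.044 856 ((0.8382282257080078, 45.07659912109375), (18.84383201599121, 51.42155456542969), 89.98950958251953) 0.04556289727519525
-0.044 683 ((1.732595443725586, -43.87702560424805), (16.338966369628906, 54.50221633911133), 89.04948425292969) 0.04566505151886513
48.875
```

View pics/fin.png

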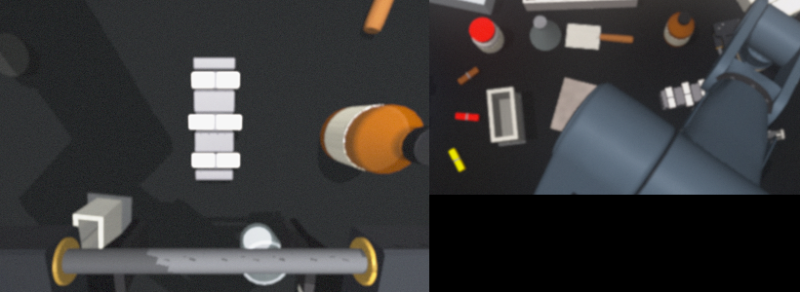

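The bar lies in the middle groove with its top at 46 mm, so it is fully down. It is centred to about 1 mm, the spares are undisturbed, and the robot is clear.

```bash
python3 -c "
from rig import *
finish_job(); print(get_time())"
```

```text
the job is handed in; nothing more can be done
the job is handed in; nothing more can be done
```

The job is done and handed in at about 49 s of the 72 s allowed. I lifted the bar out with the tongs, laid it on the tile, and stood the tongs back in their stand. I then took the bar by its two ends with the gripper and laid it in the middle groove.

**Bar:** its top measures about 46 mm above the bench, so it is fully down. It is centred to about 1 mm lengthwise and sideways, and aligned to about 0.1°. On the tile it lay within about 2 mm of the middle.

**Tongs:** the top camera found them back in their starting position to within about 1.5 mm.

**Other things:** both spare bars are still in their grooves. I saw nothing else disturbed, but in the last top picture the arm hid the dish and part of the right side, so those were not rechecked at the end.

**Forces:** the highest rise in wrist force I read was under 6 N, when the bar touched the tile. No check failed. The top and wrist cameras differed by 2–3 mm on the stand and tile, which I took as calibration error, so I went mainly by the closer wrist views.

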